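# Find the rattling case in the lathe shop

### The job

A bearing ball has come loose in one of the three sealed grey cases: pick them up and shake them lengthwise, one after another, until one rattles as it goes to and fro (three good shakes tell), putting silent ones back where they stood. Then present the one that rattled: finish while holding it still and level in the gripper, about 15 cm above the empty steel tray, and do not let go. Leave the tools and parts lying about undisturbed.

Things in the scene. Friction and masses are not known exactly. Their poses are not given: they have to be found in the camera images.
- case_a: sealed grey plastic case, one of three alike: 110 long (own x) x 60 wide (own y) x 60 high, black lid seam and ribs, steel latch on each end; origin at the centre of its underside, z up. Rigid, does not open; grip it across its 60 mm width. 0.22 to 0.72 kg without the ball; the three differ, so weight tells nothing
- case_b: a second case, just like case_a. In one of the three, changing each run, a 190 g steel ball of 36 mm rolls freely in the inner space of 98 (own x) x 48 x 48: strokes of over 60 mm lengthwise, or rocking it end to end by 0.15 rad or more, make it knock on the ends within 0.3 s of the tilt: a jolt of over 0.2 N m, some 20 ms long, in the wrist's moment, and of some N in its force
- case_c: the third case, just like case_a. Nothing moves inside the two silent cases, whose moment readings at rest scatter by under 0.15 N m. (The rules call the ball content_c0.)
- tray: hand-over tray: empty open steel tray fixed to the bench beyond the cases, 130 (x) x 170 (y) x 18 high, walls 3; origin at the centre of its underside, on the bench
- shaft: bystander: small stepped steel shaft standing upright among the cases, 32 across the foot, 55 high; origin under its centre
- bush: bystander: brass bush standing among the cases, 34 outside, 30 high; origin under its centre
- vblock: bystander: dark steel V-block, 60 x 44 x 40 high; origin under its centre
- spanner: bystander: steel spanner lying flat, 180 long (own x); origin near its middle
- jar: bystander: empty glass jar, 72 across, 85 high; origin under its centre
Mind the look-alikes: they are no part of the job. Leave any brown look-alike of the case_c alone. Leave any brown look-alike of the case_b alone.

How it is judged:
On the way, in this order (a step that is already met when the one before it is completed fails the run):
1. with the case that holds the ball in the fingers, 40 mm or more above the bench, the ball runs to the +x end of the case, more than 20 mm from its middle (1 of 4 in turn) (((height (world z) of case_a above 0.04 m and contact force between the fingers and case_a above 1 N and distance between content_c0 and case_a below 0.08 m and x of content_c0 in the frame of case_a above 0.02 m) or (height (world z) of case_b above 0.04 m and contact force between the fingers and case_b above 1 N and distance between content_c0 and case_b below 0.08 m and x of content_c0 in the frame of case_b above 0.02 m) or (height (world z) of case_c above 0.04 m and contact force between the fingers and case_c above 1 N and distance between content_c0 and case_c below 0.08 m and x of content_c0 in the frame of case_c above 0.02 m))).
2. with the case that holds the ball in the fingers, 40 mm or more above the bench, the ball runs to the -x end of the case, more than 20 mm from its middle (2 of 4 in turn) (((height (world z) of case_a above 0.04 m and contact force between the fingers and case_a above 1 N and distance between content_c0 and case_a below 0.08 m and x of content_c0 in the frame of case_a below -0.02 m) or (height (world z) of case_b above 0.04 m and contact force between the fingers and case_b above 1 N and distance between content_c0 and case_b below 0.08 m and x of content_c0 in the frame of case_b below -0.02 m) or (height (world z) of case_c above 0.04 m and contact force between the fingers and case_c above 1 N and distance between content_c0 and case_c below 0.08 m and x of content_c0 in the frame of case_c below -0.02 m))).
3. with the case that holds the ball in the fingers, 40 mm or more above the bench, the ball runs to the +x end of the case, more than 20 mm from its middle (3 of 4 in turn) (((height (world z) of case_a above 0.04 m and contact force between the fingers and case_a above 1 N and distance between content_c0 and case_a below 0.08 m and x of content_c0 in the frame of case_a above 0.02 m) or (height (world z) of case_b above 0.04 m and contact force between the fingers and case_b above 1 N and distance between content_c0 and case_b below 0.08 m and x of content_c0 in the frame of case_b above 0.02 m) or (height (world z) of case_c above 0.04 m and contact force between the fingers and case_c above 1 N and distance between content_c0 and case_c below 0.08 m and x of content_c0 in the frame of case_c above 0.02 m))).
4. with the case that holds the ball in the fingers, 40 mm or more above the bench, the ball runs to the -x end of the case, more than 20 mm from its middle (4 of 4 in turn) (((height (world z) of case_a above 0.04 m and contact force between the fingers and case_a above 1 N and distance between content_c0 and case_a below 0.08 m and x of content_c0 in the frame of case_a below -0.02 m) or (height (world z) of case_b above 0.04 m and contact force between the fingers and case_b above 1 N and distance between content_c0 and case_b below 0.08 m and x of content_c0 in the frame of case_b below -0.02 m) or (height (world z) of case_c above 0.04 m and contact force between the fingers and case_c above 1 N and distance between content_c0 and case_c below 0.08 m and x of content_c0 in the frame of case_c below -0.02 m))).
At the end, for the whole second after the job is handed in: the case with the ball is gripped, underside 80 to 250 mm above the bench, centre within 50 mm of the tray's centre from above, level within 0.25 rad, still; the other two stand upright on the bench, at rest, each within 40 mm of where it began (((distance between content_c0 and case_a below 0.08 m and contact force between the fingers and case_a above 1 N and height (world z) of case_a between 0.08 and 0.25 m and horizontal distance between case_a and tray below 0.05 m and angle between case_a's own z axis and vertical below 0.25 rad and linear speed of each of case_a, case_b, case_c below 0.03 m/s and distance of each of case_b, case_c from where it was at the start of the episode below 0.04 m and height (world z) of each of case_b, case_c below 0.01 m and angle between each of case_b, case_c's own z axis and vertical below 0.15 rad) or (distance between content_c0 and case_b below 0.08 m and contact force between the fingers and case_b above 1 N and height (world z) of case_b between 0.08 and 0.25 m and horizontal distance between case_b and tray below 0.05 m and angle between case_b's own z axis and vertical below 0.25 rad and linear speed of each of case_b, case_a, case_c below 0.03 m/s and distance of each of case_a, case_c from where it was at the start of the episode below 0.04 m and height (world z) of each of case_a, case_c below 0.01 m and angle between each of case_a, case_c's own z axis and vertical below 0.15 rad) or (distance between content_c0 and case_c below 0.08 m and contact force between the fingers and case_c above 1 N and height (world z) of case_c between 0.08 and 0.25 m and horizontal distance between case_c and tray below 0.05 m and angle between case_c's own z axis and vertical below 0.25 rad and linear speed of each of case_c, case_a, case_b below 0.03 m/s and distance of each of case_a, case_b from where it was at the start of the episode below 0.04 m and height (world z) of each of case_a, case_b below 0.01 m and angle between each of case_a, case_b's own z axis and vertical below 0.15 rad))); the arm keeps its last pose, push and grip.
It fails at once if a bystander (shaft, bush, V-block, spanner or jar) is moved by more than 30 mm (distance of any of shaft, bush, vblock, spanner, jar from where it was at the start of the episode above 0.03 m).
It also fails if it takes over 72 s, if anything falls off the work surface, if the arm or the gripper's body presses on something with over 40 N, if the wrist force passes 120 N, or if a joint passes its speed limit or range.

### The arm

A 7-joint arm with a two-finger parallel gripper is mounted at the origin on the work surface. World frame = base frame: x ahead of the robot, y to its left, z up, the work surface at z = 0. Lengths are in m, angles in rad, forces in N, time in s.
With the tool pointing down it reaches from about 0.4 to 0.85 m from the base axis. Payload 4.4 kg.
Tool frame: the origin (TCP) lies midway between the tips of the shut fingers; the grasp point (between the pads) lies 19 mm behind it; z points along the fingers, y is the direction in which the jaws open and shut (so a half turn about z gives the same grasp; the last joint's range is limited). The gripper opens to 94 mm and grips with 3 to 60 N. Pads are 16 mm wide; open, the fingers measure 119 mm over their backs; the gripper's body (75 mm by 177 mm) begins 78 mm behind the grasp point.
Start: joints at [1.057, 0.628, 0.038, 1.517, -0.027, 0.996, -0.02], TCP at [0.281, -0.586, 0.205] pointing down, gripper open.
Joint ranges: [-3.06, 3.06], [-0.37, 2.12], [-1.25, 1.32], [0.18, 2.47], [-1.1, 4.24], [0.23, 1.98], [-2.94, 2.94]. Speed limits (rad/s): [2.57, 2.57, 3.14, 3.14, 3.14, 3.14, 3.14].

### API

Orientations are given as a unit quaternion [w, x, y, z].
In Python, from plant import env gives the robot as it stands. The module is installed in compiled form; this text tells all that it offers.
- The arm moves only by the tool jog_arm, never from a script. Its argument "motion" is a list of rows, each a list of 5 numbers: the shift along the world's x, y, z in cm, then the turn about the world's z in rad, then the opening, from 0 (shut) to 1 (fully open). In form: [[tx, ty, tz, twist, fingers], ...]. A call has 1 to 20 rows; each row shifts and turns the commanded pose from where the row before left it; what a row does not reach is not made up. A row lasts 1/8 s, in which the tool goes at most 62.5 mm and 10.7 degrees, less where a joint would pass 70% of its speed; a pose out of reach is approached as far as the arm can. A call with a gripper value outside its range is refused whole. The fingers move at their own pace and stop on an object; the grip force is fixed at half the most. Time passes only in rows, so rows that do not move let the fingers close. It gives the time, the measured TCP pose, the force and the opening at its end, in the units of the state.
- env.sense(): the state, without advancing time (a new reading comes with each control period).
- env.camera(name): name is "side" or "top"; returns the picture (480x640x3 uint8, red, green, blue); there is no depth.
- env.get_calibration(name): a dict with "intrinsics" (3x3 intrinsics, pixels), "rvec" (rotation vector, rad) and "tvec" (3), from world to camera coordinates, as OpenCV has them. Camera axes: x right, y down, z forward; pixel columns grow to the right and rows downward; lengths in m; the calibration is good to about 2 mm. A picture is of the moment at which its call begins. get_calibration takes no time and is no camera call.
- env.close_job(): hands the job in, once; it reports no verdict.
Trained networks look in the newest picture that a camera, given by its name, has taken for a name from the list of things; names that differ only in an ending like _2 or _b are one class to them, and where a whole thing is asked for, a point or a joint stands for the part that bears it (a point fixed in the world has none). Each returns a list of dicts, best first, with "conf" (0 to 1); they miss things now and then, are a little off and sometimes report something else, mostly with a low value. They report only what shows in the picture. A call takes as long as a camera call. They do not tell look-alikes from the thing itself.
- env.search_frame(camera, target): "location" ([column, row] in pixels, amid what is visible of it).
The state is a dict: "clock": time; "joint_positions": joint angles; "joint_vel": joint speeds; "effort": joint torques, N m; "eef_pos": TCP position; "tcp_rot": TCP orientation; "wrist_force": force on the tool from outside, world axes, zero at the start; "moment": the same for the moment, N m; "grip_width": opening from 0.0 (shut) to 1.0 (fully open).
Only numpy, scipy, OpenCV 4.12 (cv2) and the standard library are available. Lean on these libraries where they do the work, as an engineer would, in place of code of your own. Each camera call takes 0.05 s, during which the arm holds its last target. There are 200 camera calls.

## Working session

There is one attempt and no reset: what is moved stays moved. The work goes in short steps, Python scripts to look and compute and a tool call to move; the robot and the scene stay as the last step left them, time stands still between calls to the robot, and variables do not carry over. Pictures are saved under pics/ and viewed, about 8 in all and at most 12, crops included, and the job is handed in when it is done.

Besides the shell and the picture viewer there is one more tool, called after "Request:" as name(argument=value, ...) on one line, values as JSON. jog_arm: Moves the arm, as the interface text tells. Its arguments: {"type":"object","properties":{"motion":{"type":"array","items":{"type":"array","items":{"type":"number"}}}},"required":["motion"]}

```bash
mkdir -p pics; cat > h.py <<'E'
import numpy as np, cv2
from plant import env
def cal(n):
    c=env.get_calibration(n); return np.array(c["intrinsics"],float),cv2.Rodrigues(np.array(c["rvec"],float))[0],np.array(c["tvec"],float).reshape(3)
def unproj(n,px,z):
    K,R,t=cal(n); d=R.T@np.linalg.inv(K)@np.array([px[0],px[1],1.]); o=-R.T@t
    return o+d*(z-o[2])/d[2]
def proj(n,P):
    K,R,t=cal(n); q=(K@(R@np.array(P,float).T+t[:,None])); return (q[:2]/q[2]).T
def snap(n,f):
    im=env.camera(n); cv2.imwrite("pics/"+f,im[:,:,::-1]); return im
E
python3 - <<'E'
from h import *
for n in("top","side"):
    snap(n,n+"0.png"); K,R,t=cal(n); print(n,K[0,0],-R.T@t)
    for k in("case_a","tray","shaft","bush","vblock","spanner","jar"):
        for r in env.search_frame(n,k): print(k,np.round(r["location"]),round(r["conf"],2),unproj(n,r["location"],.03).round(3))
s=env.sense();print(s)
E
```

```text
top 616.1843601479999 [ 0.32565058 -0.0286481   1.2926261 ]
case_a [377. 281.] 0.88 [ 0.391 -0.136  0.03 ]
case_a [316. 225.] 0.86 [ 0.508 -0.013  0.03 ]
case_a [446. 258.] 0.78 [ 0.435 -0.278  0.03 ]
case_a [172. 232.] 0.62 [0.498 0.285 0.03 ]
case_a [169. 314.] 0.57 [0.329 0.289 0.03 ]
case_a [521. 208.] 0.2 [ 0.537 -0.438  0.03 ]
tray [356. 145.] 0.7 [ 0.677 -0.099  0.03 ]
shaft [371. 213.] 0.71 [ 0.531 -0.127  0.03 ]
bush [173. 230.] 0.66 [0.5   0.284 0.03 ]
vblock [462. 150.] 0.57 [ 0.663 -0.32   0.03 ]
spanner [139. 176.] 0.9 [0.617 0.358 0.03 ]
jar [523. 210.] 0.67 [ 0.532 -0.442  0.03 ]
side 443.1802269096786 [0.19125871 0.63311274 0.59133624]
case_a [251. 341.] 0.96 [0.491 0.28  0.03 ]
case_a [396. 222.] 0.9 [ 0.391 -0.125  0.03 ]
case_a [330. 235.] 0.8 [ 0.498 -0.021  0.03 ]
case_a [399. 180.] 0.75 [ 0.44  -0.295  0.03 ]
tray [275. 205.] 0.76 [ 0.657 -0.066  0.03 ]
shaft [335. 209.] 0.64 [ 0.529 -0.113  0.03 ]
shaft [155. 366.] 0.41 [0.595 0.383 0.03 ]
bush [306. 292.] 0.73 [0.465 0.146 0.03 ]
vblock [326. 160.] 0.73 [ 0.646 -0.307  0.03 ]
vblock [328. 237.] 0.35 [ 0.499 -0
[... 180 characters left out ...]
': array([ 1.05719943,  0.62835128,  0.03851134,  1.51737934, -0.02700204,
        0.99631457, -0.02002079]), 'joint_vel': array([ 1.78072893e-03,  5.98508133e-04, -2.60699184e-04, -2.45523038e-04,
       -2.09235043e-03,  2.65634724e-05,  2.96285647e-04]), 'effort': array([-2.31003178e-04, -5.49524689e+01,  1.14282399e+00, -1.86932337e+01,
       -5.23736689e-02,  1.57032441e-02,  5.50488210e-05]), 'eef_pos': array([ 0.28146968, -0.58592656,  0.20551685]), 'tcp_rot': array([2.79119533e-05, 9.75045451e-01, 2.22005333e-01, 2.44207681e-05]), 'wrist_force': array([-0.01188279,  0.7784206 , -0.03379786]), 'moment': array([ 0.02371144, -0.0363603 ,  0.01975077]), 'grip_width': 0.9968127014099682}
```

View pics/top0.png

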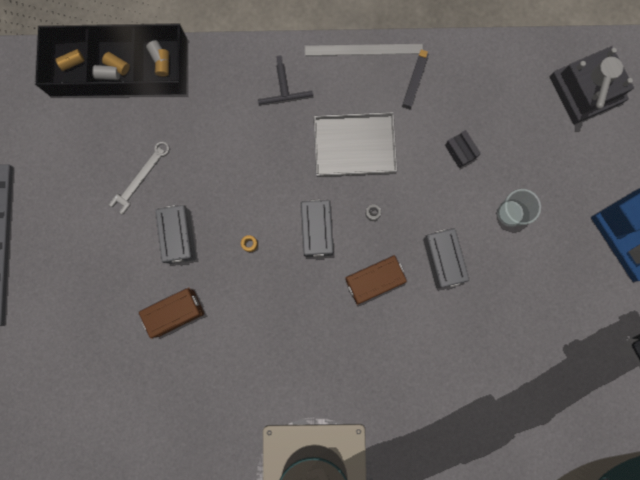

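View pics/side0.png

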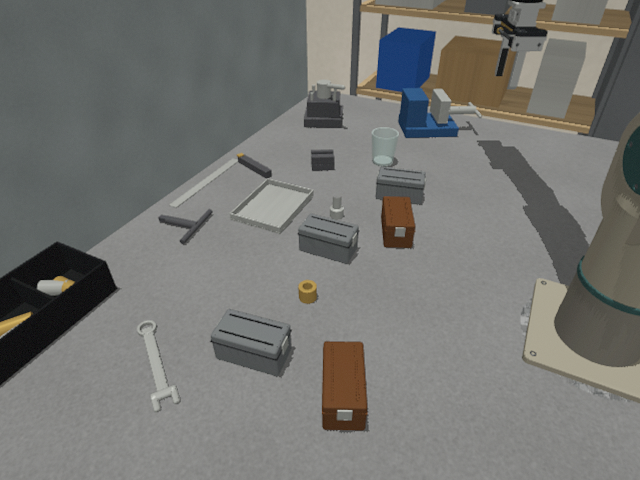

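Of the five case-shaped objects in the top view, three are the grey cases: left (174,234), middle (317,228) and right (446,258). The other two, at (376,280) and (170,313), are brown look-alikes, and I'll leave those alone. The tray is at (356,145), the shaft at (373,212), the bush at (249,243) and the jar at (520,209).

```bash
python3 - <<'E'
from h import *
im=cv2.imread("pics/top0.png"); out=[]
g=cv2.GaussianBlur(im,(3,3),0).astype(int)
for n,(u,v) in dict(L=(174,234),M=(317,228),R=(446,258)).items():
    c=im[v-45:v+45,u-45:u+45].copy(); gi=g[v-45:v+45,u-45:u+45]
    d=gi[...,1]-gi[...,2]  # cases greenish vs bench
    m=((d>3)&(gi[...,1]>85)).astype(np.uint8)
    m=cv2.morphologyEx(m,cv2.MORPH_CLOSE,np.ones((5,5)));m=cv2.morphologyEx(m,cv2.MORPH_OPEN,np.ones((3,3)))
    cs=cv2.findContours(m,cv2.RETR_EXTERNAL,cv2.CHAIN_APPROX_NONE)[0]; k=max(cs,key=cv2.contourArea)
    b=cv2.boxPoints(cv2.minAreaRect(k))
    W=np.array([unproj("top",p+[u-45,v-45],.06) for p in b]); e=W[1:3]-W[0:2]; L=np.linalg.norm(e,axis=1); l=e[L.argmax()]
    yaw=np.arctan2(l[1],l[0]); yaw=(yaw+np.pi/2)%np.pi-np.pi/2
    print(n,W.mean(0).round(4),L.round(4),"yaw",yaw.round(3))
    c=cv2.resize(c,None,fx=4,fy=4); cv2.polylines(c,[np.int32(b*4+2)],True,(0,0,255),1); out.append(c[:, 50:310])
    print("center px",gi[45,40],gi[5,5])
cv2.imwrite("pics/crop.png",np.hstack(out))
print("tray",unproj("top",(356,145),.009))
E
```

```text
Traceback (most recent call last):
ValueError: max() iterable argument is empty
```

```bash
python3 - <<'E'
from h import *
im=cv2.imread("pics/top0.png"); out=[]
g=cv2.GaussianBlur(im,(3,3),0).astype(int)
for n,(u,v) in dict(L=(174,234),M=(317,228),R=(446,258)).items():
    c=im[v-45:v+45,u-45:u+45].copy(); gi=g[v-45:v+45,u-45:u+45]
    s=gi.sum(2)-np.median(gi[:8].sum(2)); d=(gi[...,2]-gi[...,0]); d=d-np.median(d[:8])
    print(n,"case",gi[45,45],gi[45,40],"bench",np.median(gi[:8],axis=(0,1)))
    m=(s>20).astype(np.uint8)
    yy,xx=np.mgrid[-45:45,-45:45]; m[(np.abs(xx)>26)|(np.abs(yy)>38)]=0
    m=cv2.morphologyEx(m,cv2.MORPH_CLOSE,np.ones((5,5)));m=cv2.morphologyEx(m,cv2.MORPH_OPEN,np.ones((7,7)))
    cs=cv2.findContours(m,cv2.RETR_EXTERNAL,cv2.CHAIN_APPROX_NONE)[0]; k=max(cs,key=cv2.contourArea)
    b=cv2.boxPoints(cv2.minAreaRect(k))
    W=np.array([unproj("top",p+[u-45,v-45],.06) for p in b]); e=W[1:3]-W[0:2]; L=np.linalg.norm(e,axis=1); l=e[L.argmax()]
    yaw=np.arctan2(l[1],l[0]); yaw=(yaw+np.pi/2)%np.pi-np.pi/2
    print(n,W.mean(0).round(4),L.round(4),"yaw",yaw.round(3))
    c=cv2.resize(c,None,fx=4,fy=4); cv2.polylines(c,[np.int32(b*4+2)],True,(0,0,255),1); out.append(c[:, 50:310])
cv2.imwrite("pics/crop.png",np.hstack(out))
print("tray",unproj("top",(356,145),.009))
E
```

```text
L case [115 114 115] [114 113 114] bench [104. 104. 108.]
L [0.4808 0.2692 0.06  ] [0.0382 0.0773] yaw 0.125
M case [121 120 121] [122 120 122] bench [105. 104. 108.]
M [ 0.4999 -0.0135  0.06  ] [0.0517 0.1023] yaw 0.043
R case [113 111 113] [102 101 101] bench [107. 106. 110.]Traceback (most recent call last):
  File "<stdin>", line 11, in <module>
ValueError: max() iterable argument is empty
```

```bash
python3 - <<'E'
from h import *
im=cv2.imread("pics/top0.png")
o=[]
for u,v in((174,234),(317,228),(446,258)):
    c=cv2.resize(im[v-40:v+40,u-26:u+26],None,fx=5,fy=5,interpolation=cv2.INTER_CUBIC)
    c=np.clip((c.astype(int)-60)*2.2+20,0,255).astype(np.uint8)
    for k in range(0,52,10): cv2.putText(c,str(u-26+k),(k*5,8),0,.3,(0,255,255),1); cv2.line(c,(k*5,10),(k*5,16),(0,255,255),1)
    for k in range(0,80,10): cv2.putText(c,str(v-40+k),(0,k*5+4),0,.3,(0,255,0),1);cv2.line(c,(20,k*5),(26,k*5),(0,255,0),1)
    o.append(c)
cv2.imwrite("pics/crop.png",np.hstack(o))
E
```

```text
(no output)
```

View pics/crop.png

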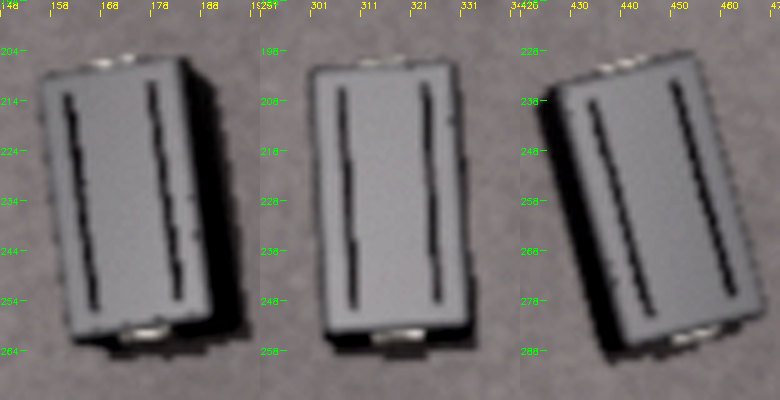

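```bash
python3 - <<'E'
from h import *
for n,o,c in(("L",(148,194),[(42,75),(182,57),(212,315),(75,335)]),("M",(291,188),[(50,68),(192,63),(210,322),(67,330)]),("R",(420,218),[(37,88),(175,55),(245,310),(108,345)])):
    W=np.array([unproj("top",np.array(p)/5+o-.4,.06)[:2] for p in c])
    L=[np.linalg.norm(W[i]-W[(i+1)%4]) for i in range(4)]
    l=W[0]+W[1]-W[2]-W[3]
    print(n,W.mean(0).round(4),np.round(L,3),"yaw",np.arctan2(l[1],l[0]).round(3))
t=[unproj("top",p,.018)[:2] for p in((316,115),(396,114),(397,175),(317,176))];print("tray",np.mean(t,0),t)
E
```

```text
L [0.4921 0.276 ] [0.057 0.106 0.055 0.107] yaw 0.138
M [ 0.5    -0.0139] [0.058 0.106 0.058 0.107] yaw 0.054
R [ 0.434  -0.2762] [0.057 0.106 0.057 0.106] yaw 0.228
tray [ 0.68040148 -0.100602  ] [array([ 0.74732959, -0.0153498 ]), array([ 0.74684122, -0.18657023]), array([ 0.613519 , -0.1847015]), array([ 0.61391611, -0.01578645])]
```

The top-face sizes I measured (about 57 x 106 mm) match a case. I'll start with the right case.

Request:
jog_arm(motion=[[1.7, 3.44, 0, -0.024, 1], [1.7, 3.44, 0, -0.024, 1], [1.7, 3.44, 0, -0.024, 1], [1.7, 3.44, 0, -0.024, 1], [1.7, 3.44, 0, -0.024, 1], [1.7, 3.44, 0, -0.024, 1], [1.7, 3.44, 0, -0.024, 1], [1.7, 3.44, -3, -0.026, 1], [1.7, 3.44, -3, -0.026, 1], [0, 0, -1, 0, 1], [0, 0, 0, 0, 1]])

```text
clock: 2.17
eef_pos: [0.4339, -0.2769, 0.1352]
tcp_rot: [0.0, 0.994, 0.114, -0.001]
wrist_force: [-0.4, 0.1, -0.4]
grip_width: 1.001
```

Request:
jog_arm(motion=[[0, 0, -4, 0, 1], [0, 0, -4, 0, 1], [0, 0, -2.5, 0, 1], [0, 0, -1.8, 0, 1], [0, 0, 0, 0, 1], [0, 0, 0, 0, 0], [0, 0, 0, 0, 0], [0, 0, 0, 0, 0], [0, 0, 0, 0, 0], [0, 0, 0, 0, 0], [0, 0, 2, 0, 0], [0, 0, 4, 0, 0], [0, 0, 5, 0, 0], [0, 0, 4, 0, 0], [0, 0, 0, 0, 0], [0, 0, 0, 0, 0]])

```text
clock: 4.18
eef_pos: [0.4334, -0.2756, 0.1612]
tcp_rot: [-0.001, 0.994, 0.114, -0.001]
wrist_force: [-0.1, -0.1, -4.0]
grip_width: 0.635
```

```bash
cat > rd.py <<'E'
from h import *
import sys
n=int(sys.argv[1]); M=[];F=[]
for i in range(n):
    env.camera("side"); s=env.sense(); M.append(s["moment"]);F.append(s["wrist_force"])
M=np.array(M);F=np.array(F);print(s["clock"],s["eef_pos"].round(4),round(s["grip_width"],3))
print(M.round(3).tolist() if n<12 else "");print("mean",M.mean(0).round(4),"sd",M.std(0).round(4),"F",F.mean(0).round(2),F.std(0).round(2))
E
python3 rd.py 8
```

```text
4.575 [ 0.4342 -0.2762  0.1619] 0.636
[[0.074, 0.011, 0.022], [-0.011, 0.017, 0.005], [-0.001, -0.016, -0.005], [-0.016, 0.025, 0.015], [0.085, -0.001, 0.018], [0.01, -0.07, -0.045], [0.015, -0.022, 0.003], [0.033, 0.013, -0.007]]
mean [ 0.0236 -0.0056  0.0006] sd [0.0355 0.0288 0.02  ] F [-0.13  0.4  -3.92] [0.53 0.53 0.4 ]
```

Request:
jog_arm(motion=[[5.8, 1.35, 0, 0, 0], [5.8, 1.35, 0, 0, 0], [0, 0, 0, 0, 0], [0, 0, 0, 0, 0]])

```text
clock: 5.08
eef_pos: [0.5494, -0.2493, 0.1617]
tcp_rot: [-0.0, 0.994, 0.114, -0.001]
wrist_force: [-0.6, 0.1, -4.8]
grip_width: 0.638
```

```bash
python3 rd.py 8
```

```text
5.475 [ 0.5501 -0.2496  0.1627] 0.638
[[-0.02, 0.033, -0.021], [-0.053, 0.017, 0.059], [-0.018, -0.013, -0.029], [0.043, 0.009, -0.048], [0.087, 0.026, -0.088], [-0.017, 0.007, -0.069], [0.033, -0.033, -0.019], [0.075, -0.05, 0.052]]
mean [ 0.016  -0.0005 -0.0204] sd [0.0472 0.0272 0.0493] F [-0.08 -0.02 -3.88] [0.48 0.76 0.24]
```

Request:
jog_arm(motion=[[-5.8, -1.35, 0, 0, 0], [-5.8, -1.35, 0, 0, 0], [0, 0, 0, 0, 0], [0, 0, 0, 0, 0]])

```text
clock: 5.98
eef_pos: [0.4354, -0.2767, 0.1631]
tcp_rot: [0.0, 0.994, 0.113, 0.001]
wrist_force: [1.1, -0.4, -3.1]
grip_width: 0.635
```

```bash
python3 rd.py 8
```

```text
6.375 [ 0.4349 -0.276   0.1623] 0.64
[[0.061, -0.025, 0.007], [0.032, -0.006, -0.041], [-0.008, 0.021, -0.022], [0.006, 0.008, -0.013], [-0.002, -0.032, 0.032], [-0.008, 0.055, 0.005], [0.081, -0.009, 0.026], [0.052, 0.018, 0.003]]
mean [ 0.0268  0.0038 -0.0003] sd [0.0324 0.0264 0.0228] F [ 0.16  0.22 -3.92] [0.47 0.43 0.51]
```

Request:
jog_arm(motion=[[5.8, 1.35, 0, 0, 0], [5.8, 1.35, 0, 0, 0], [0, 0, 0, 0, 0], [0, 0, 0, 0, 0], [-5.8, -1.35, 0, 0, 0], [-5.8, -1.35, 0, 0, 0], [0, 0, 0, 0, 0], [0, 0, 0, 0, 0], [5.8, 1.35, 0, 0, 0], [5.8, 1.35, 0, 0, 0], [0, 0, 0, 0, 0]])

```text
clock: 7.75
eef_pos: [0.5573, -0.2451, 0.1622]
tcp_rot: [-0.0, 0.993, 0.118, 0.003]
wrist_force: [0.1, 0.2, -4.5]
grip_width: 0.641
```

```bash
python3 rd.py 8
```

```text
8.15 [ 0.5497 -0.2499  0.1627] 0.638
[[-0.017, 0.131, -0.053], [-0.064, 0.136, -0.028], [0.006, 0.046, 0.005], [0.019, 0.012, 0.017], [-0.06, 0.048, -0.009], [-0.004, 0.03, -0.034], [0.008, 0.006, 0.029], [0.012, 0.037, -0.024]]
mean [-0.0125  0.0559 -0.0119] sd [0.0306 0.0468 0.0257] F [-0.34 -0.14 -3.72] [0.74 0.5  0.36]
```

Request:
jog_arm(motion=[[-5.8, -1.35, 0, 0, 0], [-5.8, -1.35, 0, 0, 0], [0, 0, 0, 0, 0]])

```text
clock: 8.52
eef_pos: [0.428, -0.2781, 0.1627]
tcp_rot: [-0.0, 0.994, 0.11, -0.002]
wrist_force: [0.7, -0.9, -3.3]
grip_width: 0.639
```

```bash
python3 rd.py 8
```

```text
8.925 [ 0.4354 -0.2759  0.1624] 0.636
[[0.015, -0.175, 0.03], [-0.002, -0.067, -0.044], [0.034, -0.036, -0.013], [0.002, 0.006, 0.017], [0.025, 0.007, -0.035], [0.057, -0.015, -0.039], [-0.03, 0.042, 0.013], [0.062, 0.023, 0.021]]
mean [ 0.0205 -0.027  -0.0062] sd [0.029  0.0643 0.028 ] F [ 0.51  0.04 -3.84] [0.49 0.24 0.37]
```

The right case is silent: there's no moment difference between the ends, against the roughly 0.115 N m a ball would give. I'll put it back and go to the middle case.

Request:
jog_arm(motion=[[0, 0, -5, 0, 0], [0, 0, -5, 0, 0], [0, 0, -3.5, 0, 0], [0, 0, -1, 0, 0], [0, 0, -0.5, 0, 0], [0, 0, 0, 0, 0], [0, 0, 0, 0, 1], [0, 0, 0, 0, 1], [0, 0, 0, 0, 1], [0, 0, 0, 0, 1], [0, 0, 3, 0, 1], [0, 0, 5, 0, 1], [0, 0, 5, 0, 1], [1.1, 4.37, 0, -0.029, 1], [1.1, 4.37, 0, -0.029, 1], [1.1, 4.37, 0, -0.029, 1], [1.1, 4.37, 0, -0.029, 1], [1.1, 4.37, 0, -0.029, 1], [1.1, 4.37, 0, -0.029, 1], [0, 0, 0, 0, 1]])

```text
clock: 11.42
eef_pos: [0.5012, -0.0097, 0.1423]
tcp_rot: [-0.001, 1.0, 0.031, 0.0]
wrist_force: [0.4, -1.5, -0.1]
grip_width: 0.996
```

```bash
python3 - <<'E'
from h import *
snap("side","s1.png");s=env.sense();print(s["eef_pos"],s["tcp_rot"],s["grip_width"])
E
```

```text
[ 0.50053129 -0.0124676   0.14234592] [-1.18052140e-04  9.99583137e-01  2.88709458e-02 -7.98242653e-05] 0.9995353909597151
```

View pics/s1.png

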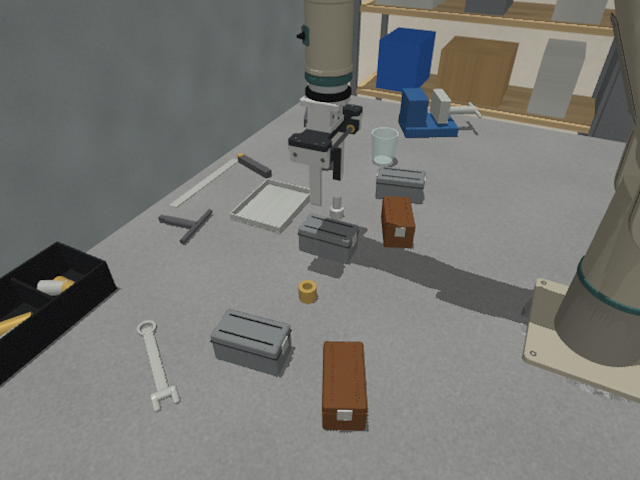

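The right case stands where it was, at (401,183), and the open gripper hangs over the middle case at (328,238).

Request:
jog_arm(motion=[[0, 0, -5, 0, 1], [0, 0, -4.5, 0, 1], [0, 0, -2.5, 0, 1], [0, 0, -1, 0, 1], [0, 0, 0, 0, 1], [0, 0, 0, 0, 0], [0, 0, 0, 0, 0], [0, 0, 0, 0, 0], [0, 0, 0, 0, 0], [0, 0, 2, 0, 0], [0, 0, 4, 0, 0], [0, 0, 5, 0, 0], [0, 0, 4, 0, 0], [0, 0, 0, 0, 0], [5.9, 0.32, 0, 0, 0], [5.9, 0.32, 0, 0, 0], [0, 0, 0, 0, 0], [0, 0, 0, 0, 0]])

```text
clock: 13.72
eef_pos: [0.6155, -0.0078, 0.1586]
tcp_rot: [0.0, 1.0, 0.027, -0.004]
wrist_force: [-0.5, 0.1, -8.7]
grip_width: 0.638
```

```bash
python3 rd.py 8
```

```text
14.125 [ 0.6182 -0.0077  0.1627] 0.639
[[0.059, 0.118, -0.043], [-0.021, 0.033, -0.012], [-0.025, 0.034, 0.02], [0.003, -0.026, -0.011], [-0.013, 0.036, 0.029], [0.055, 0.048, 0.003], [0.064, 0.062, -0.015], [0.088, 0.052, -0.012]]
mean [ 0.0262  0.0445 -0.005 ] sd [0.0419 0.0372 0.0211] F [-0.27  0.19 -8.88] [0.31 0.37 0.44]
```

Request:
jog_arm(motion=[[-5.9, -0.32, 0, 0, 0], [-5.9, -0.32, 0, 0, 0], [0, 0, 0, 0, 0], [0, 0, 0, 0, 0]])

```text
clock: 14.62
eef_pos: [0.5017, -0.0141, 0.1635]
tcp_rot: [-0.0, 1.0, 0.027, 0.002]
wrist_force: [0.8, 0.0, -8.1]
grip_width: 0.638
```

```bash
python3 rd.py 8
```

```text
15.025 [ 0.5008 -0.0141  0.1624] 0.634
[[0.018, -0.193, 0.01], [0.003, -0.12, 0.034], [0.015, -0.075, -0.055], [0.021, -0.062, 0.03], [0.03, -0.007, 0.012], [-0.022, -0.015, 0.028], [0.038, -0.035, -0.011], [0.053, -0.007, 0.005]]
mean [ 0.0193 -0.0641  0.0066] sd [0.0212 0.0608 0.0272] F [ 0.12 -0.03 -8.85] [0.24 0.4  0.31]
```

Request:
jog_arm(motion=[[5.9, 0.32, 0, 0, 0], [5.9, 0.32, 0, 0, 0], [0, 0, 0, 0, 0], [0, 0, 0, 0, 0], [0, 0, 0, 0, 0], [0, 0, 0, 0, 0]])

```text
clock: 15.78
eef_pos: [0.6176, -0.0078, 0.1626]
tcp_rot: [-0.0, 1.0, 0.027, -0.0]
wrist_force: [0.1, -1.0, -8.5]
grip_width: 0.641
```

```bash
python3 rd.py 11
```

```text
16.325 [ 0.6185 -0.0077  0.1625] 0.635
[[-0.001, 0.04, -0.02], [0.001, 0.078, -0.014], [0.013, 0.054, -0.005], [0.037, 0.055, -0.019], [0.015, 0.013, -0.026], [-0.029, 0.032, 0.015], [0.031, 0.035, -0.025], [-0.002, 0.059, -0.01], [-0.017, 0.026, -0.039], [0.018, 0.073, -0.034], [0.01, 0.065, 0.034]]
mean [ 0.007   0.0482 -0.013 ] sd [0.0186 0.0197 0.0205] F [ 0.22 -0.21 -8.7 ] [0.71 0.42 0.57]
```

Request:
jog_arm(motion=[[-5.9, -0.32, 0, 0, 0], [-5.9, -0.32, 0, 0, 0], [0, 0, 0, 0, 0], [0, 0, 0, 0, 0], [0, 0, 0, 0, 0], [0, 0, 0, 0, 0]])

```text
clock: 17.08
eef_pos: [0.5017, -0.0141, 0.1626]
tcp_rot: [0.0, 1.0, 0.027, 0.001]
wrist_force: [-0.7, 0.3, -9.0]
grip_width: 0.635
```

```bash
python3 rd.py 11
```

```text
17.625 [ 0.5005 -0.0141  0.1625] 0.637
[[0.023, -0.015, -0.069], [0.053, -0.035, 0.027], [0.024, 0.009, -0.008], [0.058, -0.03, 0.054], [0.034, -0.077, -0.042], [0.12, -0.044, -0.009], [0.019, -0.028, 0.005], [0.063, -0.045, 0.021], [-0.018, -0.025, -0.046], [0.095, -0.081, -0.01], [0.122, -0.051, 0.029]]
mean [ 0.0541 -0.0383 -0.0043] sd [0.0421 0.0248 0.0352] F [ 0.03  0.07 -8.86] [0.44 0.47 0.52]
```

Request:
jog_arm(motion=[[6.2, 0.34, 0, 0, 0], [6.2, 0.34, 0, 0, 0], [0, 0, 0, 0, 0], [0, 0, 0, 0, 0], [0, 0, 0, 0, 0], [-6.2, -0.34, 0, 0, 0], [-6.2, -0.34, 0, 0, 0], [0, 0, 0, 0, 0], [0, 0, 0, 0, 0], [0, 0, 0, 0, 0], [6.2, 0.34, 0, 0, 0], [6.2, 0.34, 0, 0, 0], [0, 0, 0, 0, 0], [0, 0, 0, 0, 0], [0, 0, 0, 0, 0]])

```text
clock: 19.5
eef_pos: [0.6231, -0.0075, 0.1621]
tcp_rot: [-0.0, 1.0, 0.027, -0.001]
wrist_force: [-0.4, 0.1, -8.7]
grip_width: 0.635
```

```bash
python3 rd.py 11
```

```text
20.05 [ 0.6245 -0.0073  0.1625] 0.64
[[-0.064, 0.075, 0.016], [0.06, 0.089, -0.03], [0.017, 0.031, 0.031], [0.017, 0.022, -0.008], [0.077, 0.091, -0.006], [0.017, 0.013, -0.032], [0.014, 0.044, 0.028], [0.086, 0.02, 0.044], [0.045, 0.024, -0.085], [0.016, 0.024, -0.053], [-0.018, 0.033, 0.033]]
mean [ 0.0242  0.0424 -0.0057] sd [0.0407 0.0275 0.0391] F [-0.08 -0.02 -9.14] [0.64 0.31 0.57]
```

Request:
jog_arm(motion=[[-6.2, -0.34, 0, 0, 0], [-6.2, -0.34, 0, 0, 0], [0, 0, 0, 0, 0], [0, 0, 0, 0, 0], [0, 0, 0, 0, 0]])

```text
clock: 20.68
eef_pos: [0.5028, -0.014, 0.1631]
tcp_rot: [0.0, 1.0, 0.027, 0.002]
wrist_force: [-0.1, -0.7, -8.8]
grip_width: 0.635
```

```bash
python3 rd.py 11; python3 - <<'E'
from h import *
a=snap("side","s2.png");cv2.imwrite("pics/s2c.png",cv2.resize(a[100:260,240:440,::-1],None,fx=3,fy=3))
E
```

```text
21.225 [ 0.5005 -0.0141  0.1624] 0.639
[[0.019, -0.05, 0.005], [0.008, -0.011, 0.002], [0.03, -0.0, 0.027], [0.029, -0.016, 0.02], [0.046, -0.022, 0.009], [0.072, 0.003, 0.006], [-0.031, -0.048, -0.029], [0.049, -0.026, -0.021], [0.077, -0.015, 0.006], [0.048, 0.014, 0.02], [0.015, -0.066, -0.003]]
mean [ 0.0329 -0.0215  0.0039] sd [0.0291 0.0235 0.016 ] F [-0.04  0.07 -8.85] [0.37 0.41 0.33]
```

View pics/s2c.png

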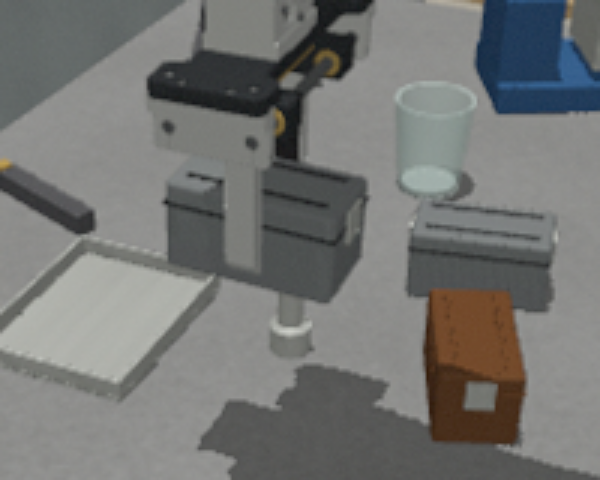

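The moment now follows the direction of the stroke (about +0.045 after + strokes, -0.03 after - strokes). The weight of 8.85 N, or 0.90 kg, is also above the 0.72 kg limit for a case without the ball. To rule out an effect of arm position, I'll reach x = 0.62 with a stroke the other way. A ball would read negative there.

Request:
jog_arm(motion=[[5.9, 0.32, 0, 0, 0], [5.9, 0.32, 0, 0, 0], [5.9, 0.32, 0, 0, 0], [5.9, 0.32, 0, 0, 0], [0, 0, 0, 0, 0], [0, 0, 0, 0, 0], [0, 0, 0, 0, 0], [0, 0, 0, 0, 0], [-5.9, -0.32, 0, 0, 0], [-5.9, -0.32, 0, 0, 0], [0, 0, 0, 0, 0], [0, 0, 0, 0, 0], [0, 0, 0, 0, 0], [0, 0, 0, 0, 0]])

```text
clock: 23.02
eef_pos: [0.6197, -0.0076, 0.1627]
tcp_rot: [0.0, 1.0, 0.027, 0.001]
wrist_force: [0.4, -0.1, -9.4]
grip_width: 0.635
```

```bash
python3 rd.py 14
```

```text
23.725 [ 0.6185 -0.0077  0.1625] 0.638

mean [ 0.034  -0.0296  0.0035] sd [0.0246 0.0314 0.0263] F [ 0.12  0.13 -8.81] [0.33 0.5  0.35]
```

The reading flipped sign at the same place (-0.030 against +0.045), so a mass does move inside the middle case. I'll present it over the tray.

Request:
jog_arm(motion=[[0.6, -0.9, 0, 0, 0], [1.2, -1.8, 0, 0, 0], [1.3, -2, 0, 0, 0], [1.3, -2, 0, 0, 0], [1.2, -1.7, 0, 0, 0], [0.6, -0.9, 0, 0, 0], [0, 0, 0, 0, 0], [0, 0, 0, 0, 0], [0, 0, 0, 0, 0], [0, 0, 0, 0, 0], [0, 0, 0, 0, 0], [0, 0, 0, 0, 0], [0, 0, 0, 0, 0], [0, 0, 0, 0, 0]])

```text
clock: 25.48
eef_pos: [0.6804, -0.1007, 0.1625]
tcp_rot: [-0.0, 1.0, 0.027, -0.0]
wrist_force: [-0.6, 0.0, -8.5]
grip_width: 0.635
```

```bash
python3 rd.py 2; python3 - <<'E'
from h import *
a=snap("side","s3.png");b=snap("top","t3.png")
cv2.imwrite("pics/f.png",np.hstack([a[80:380,180:480],b[100:400,120:570]])[:,:,::-1])
E
```

```text
25.575 [ 0.6804 -0.1007  0.1624] 0.637
[[-0.005, -0.038, -0.017], [0.001, -0.025, -0.021]]
mean [-0.0021 -0.0316 -0.0192] sd [0.0028 0.0069 0.0021] F [ 0.09  0.09 -8.35] [0.48 0.03 0.21]
```

View pics/f.png

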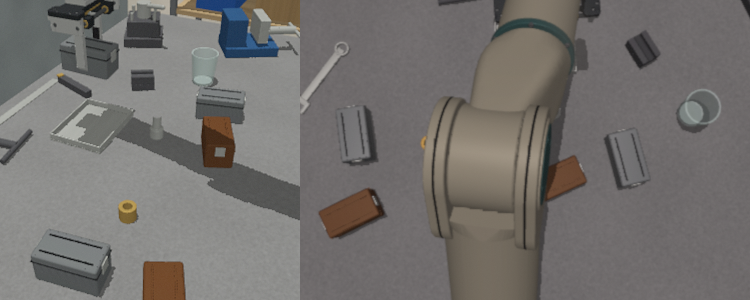

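The case is held level over the tray, and its shadow falls in the tray. The right case is at (448,258) in the top view, which is where it started, and the left case and the bystanders in view are undisturbed.

```bash
python3 -c "
from plant import env; print(env.close_job())"
```

```text
the job is handed in; nothing more can be done
None
```

I shook the right and middle grey cases and handed in holding the middle one, which is almost certainly the one with the ball. It is level, about 15 cm above the tray, at (0.680, -0.101) against a measured tray centre of (0.680, -0.101). I stopped at about 26 s of the 72 s allowed.

- **Right case (silent):** it showed no lasting difference in wrist moment between the two ends. I put it back, and the last top picture shows it within a couple of pixels of its start, at about (448,258).
- **Middle case (ball):**
  - **Moment:** it went to about +0.045 N m after forward strokes and about -0.03 N m after backward ones. It also read negative when I reached the same spot by a backward stroke, so arm position doesn't explain it.
  - **Weight:** the case weighs about 0.90 kg, more than the 0.72 kg limit for a case without the ball.
- **Left case:** I never lifted it, because the middle one had already given the answer.

**What didn't fully agree:**
- I never recorded the 20 ms knock itself, because readings came only every 50 ms.
- The end-to-end change (0.065–0.09 N m) was below the 0.115 N m expected if the ball rests fully against each end.
- I therefore inferred the ball's runs to each end from the strokes and did not measure them.

In the last pictures the shaft, jar, V-block and bush look undisturbed, but the spanner and bush were only partly in view from above.

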